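# Dial the click wheel and unbolt the shoe shine box

## Robot

A 7-joint arm with a two-finger parallel gripper is mounted at the origin on the work surface. World frame = base frame: x ahead of the robot, y to its left, z up, the work surface at z = 0. Lengths are in m, angles in rad, forces in N, time in s.
With the tool pointing down it reaches from about 0.4 to 0.925 m from the base axis. Payload 4.1 kg.
Tool frame: the origin (TCP) lies midway between the tips of the shut fingers; the grasp point (between the pads) lies robot.hold_point_z behind it (robot.hold_point_z is the distance from the TCP to the grasp point, in m); y points along the fingers, x is the direction in which the jaws open and shut, and the axes are right-handed (so a half turn about y gives the same grasp; the last joint's range is limited). The gripper opens to 85 mm and grips with 20 to 120 N. Pads are 22 mm wide; open, the fingers measure 114 mm over their backs; the gripper's body (76 mm by 85 mm) begins 54 mm behind the grasp point. The pads swing forward as they close: fully open they stand 13 mm farther back than shut.
Start: joints at [-1.225, 0.398, 0.045, 1.537, -0.019, 1.207, -0.051], TCP at [0.28, 0.587, 0.231] pointing down, gripper open.
Joint ranges: [-2.82, 2.82], [-0.49, 2.23], [-1.37, 1.46], [0, 2.46], [-1.36, 4.5], [0.23, 2], [-2.94, 2.94]. Speed limits (rad/s): [2.57, 2.57, 3.14, 3.14, 3.14, 3.14, 3.14].

## Interface

Orientations are given as a rotation vector (axis times angle).
In Python, from plant import robot gives the robot as it stands.
- The arm moves only by the tool step_arm, never from a script. Its argument "increments" is a list that holds one entry, the list of rows, each a list of 7 numbers: the shift along the tool's x, y, z in cm, then the turn, a rotation vector about the tool's x, y, z in rad, then the closure, from 0 (fully open) to 1 (shut). In form: [[[dx, dy, dz, wx, wy, wz, grip], ...]]. A call has exactly 8 rows; each row is the pose to reach, as a shift and turn from the pose commanded when the call began, along the tool's axes at that moment; what a row does not reach only later rows make up. A row lasts 1/12 s, in which the tool goes at most 41.7 mm and 7.16 degrees, less where a joint would pass 70% of its speed; a pose out of reach is approached as far as the arm can. A call with a gripper value outside its range is refused whole. The fingers move at their own pace and stop on an object; "grip_force" is the grip in N (left out, the last holds). Time passes only in rows, so rows that repeat a pose let the fingers close, or fill a call up. It gives the time, the measured TCP pose, the force and the opening at its end, in the units of the state.
- robot.get_state(): the state, without advancing time (a new reading comes with each control period).
- robot.camera(name): name is "side" or "top"; returns a dict with "frame" (400x640x3 uint8, red, green, blue), "fovy" (degrees; the focal length in pixels is half the picture's height over the tangent of half this angle, whatever the lens; pixels are square), "cx", "cy" (the principal point, pixels), "R" (3x3) and "t" (3): a world point X has camera coordinates R X + t. Camera axes: x right, y down, z forward; pixel columns grow to the right and rows downward; lengths in m; the calibration is good to about 2 mm. A picture is of the moment at which its call begins. There is no depth.
- robot.finish_job(): hands the job in, once; it reports no verdict.
The state is a dict: "time_s": time; "q": joint angles; "qvel": joint speeds; "joint_torque": joint torques, N m; "position": TCP position; "ee_rot": TCP orientation; "ft_force": force on the tool from outside, world axes, zero at the start; "moment": the same for the moment, N m; "grip_width": opening from 0.0 (shut) to 1.0 (fully open).
Only numpy, scipy, OpenCV 4.12 (cv2) and the standard library are available. Lean on these libraries where they do the work, as an engineer would, in place of code of your own. Each camera call takes 0.05 s, during which the arm holds its last target.

## Task

Unlock the shoe shine box: with a fingertip, gently flick the edge of the toothed wheel on its lid round, click by click, until the ridge on the wheel points straight at the fixed pointer and the wheel rests there by itself. Only then push the bolt beside it fully back with a fingertip, away from the front edge of the lid. Pick nothing up, leave the box where it stands and leave the tin, the brush and the dish alone.

Things in the scene. Friction and masses are not known exactly. Their poses are not given: they have to be found in the camera images.
- box: Closed wooden shoe shine box, 220 mm (its x) by 320 mm (its y) by 120 mm high, about 3.5 kg, loose on the table. Origin: centre of the underside; z up; the lid's top is 120 mm above it. Its -x side is the front (towards the robot, up to the yaw). The wheel stands on the +y half of the lid, the bolt on the -y half.
- wheel (a joint): Wheel angle in rad, growing counter-clockwise seen from above, endless both ways; 0 or any whole turn: ridge at the pointer. Six rests, one every 1.047 rad. A spring click pulls it into the nearest rest; pushed past half-way (0.52 rad) it snaps on to the next. It takes about 2 N at the teeth, either way round will do. It starts at a rest 2 to 4 clicks from the pointer.
- wheel_center (a point): Centre of the black wheel, on its upright axis, half-way up its 16 mm thickness, 20 mm above the lid. Disc of 34 mm radius with six teeth 60 degrees apart, each 9 mm wide and reaching 55 mm from the axis. At rest one tooth stands at the pointer, so the middle of a gap faces the box's front (-x). Under the teeth, beyond 26 mm from the axis, is free air down to the lid.
- ridge_end (a point): Outer end of the light metal ridge (10 mm wide, 3 mm high, radial, from the hub out along one tooth) on top of the wheel; this point is on the wheel's top face, 45 mm from the axis.
- pointer (a point): Point fixed to the box, 45 mm from the wheel's axis in the box's -y direction at the height of ridge_end: where ridge_end must come to lie. The pointer itself is a steel wedge on the lid just outside the wheel there, 58 to 82 mm from the axis, 8 mm high, up to 28 mm wide, its narrow end towards the wheel.
- bolt (a joint): How far the bolt has been pushed back, in m: 0 locked (at the start), 0.045 fully back against its stop. It slides along the box's +x, away from the front edge, and stays where it is left; moving it takes about 2 N.
- bolt_tab (a point): Middle of the top edge of the steel bolt's upright tab. The tab is 8 mm thick along the box's x, 36 mm wide along y, its top 32 mm above the lid; its front (-x) face, the one to push, lies 4 mm before this point. Before and behind it the flat bolt and its bed plate (44 mm wide) rise 8 mm above the lid.
- tin: Bystander: flat round polish tin, 68 mm across, 22 mm high, loose on the lid near its back corner on the bolt's side. Origin: centre of the underside.
- brush: Bystander: oval shoe brush, 140 by 56 mm, 40 mm high, loose on the table at one side of the box. Origin: centre of the underside, long axis x.
- dish: Bystander: small stainless dish, 100 mm across, 32 mm high, loose on the table at one side of the box. Origin: centre of the underside.

How it is judged:
On the way, in this order (a step that is already met when the one before it is completed fails the run):
1. the wheel rests with its ridge at the pointer, untouched, while the bolt is still forward (horizontal distance between ridge_end and pointer below 0.007 m and velocity of joint wheel between -0.3 and 0.3 rad/s and contact force between the fingers and wheel below 0.2 N and value of joint bolt below 0.006 m), for 0.3 s.
2. the bolt is pushed fully back (value of joint bolt above 0.04 m), for 0.1 s.
At the end, for the whole second after the job is handed in: The wheel rests with its ridge within 7 mm (about 9 degrees) of the pointer, the bolt is at least 40 of its 45 mm back, the box stands flat on the table and tin, brush and dish are within 25 mm of where they were (horizontal distance between ridge_end and pointer below 0.007 m and velocity of joint wheel between -0.3 and 0.3 rad/s and value of joint bolt above 0.04 m and linear speed of box below 0.02 m/s and angle between box's own z axis and vertical below 0.05 rad and height (world z) of box below 0.01 m and distance of each of tin, brush, dish from where it was at the start of the episode below 0.025 m); the robot touches nothing.
It fails at once if the bolt is pushed back more than 6 mm while the wheel is not set to the pointer (ridge more than 10 mm off) (value of joint bolt above 0.006 m and horizontal distance between ridge_end and pointer above 0.01 m).
It fails at once if the shoe shine box is shoved more than 30 mm, lifted or tipped (distance of box from where it was at the start of the episode above 0.03 m or angle between box's own z axis and vertical above 0.08 rad).
It fails at once if the wheel is squeezed, pressed or shoved with more than 30 N (contact force between the fingers and wheel above 30 N).
It fails at once if the tin, the brush or the dish is moved or lifted more than 25 mm (distance of any of tin, brush, dish from where it was at the start of the episode above 0.025 m).
It also fails if it takes over 51 s, if anything falls off the work surface, if the arm or the gripper's body presses on something with over 40 N, if the wrist force passes 120 N, or if a joint passes its speed limit or range.

## Working session

There is one attempt and no reset: what is moved stays moved. The work goes in short steps, Python scripts to look and compute and a tool call to move; the robot and the scene stay as the last step left them, time stands still between calls to the robot, and variables do not carry over. Pictures are saved under pics/ and viewed, and the job is handed in when it is done.

Besides the shell and the picture viewer there is one more tool, called as name(argument=value, ...), one argument or row to a line, values as JSON. step_arm: Moves the arm, as the interface text tells. Its arguments: {"type":"object","properties":{"increments":{"type":"array"},"grip_force":{"type":"number"}},"required":["increments"]}

```bash
mkdir -p pics; ls; python3 - <<'E'
from plant import robot
import cv2,numpy as np
s=robot.get_state();print({k:np.round(v,3).tolist() for k,v in s.items()}, robot.hold_point_z)
for n in("top","side"):
    c=robot.camera(n);cv2.imwrite(f"pics/{n}0.png",c["frame"][:,:,::-1]);np.savez(f"pics/{n}0.npz",**c)
    print(n,c["fovy"],c["cx"],c["cy"],np.round(c["R"],4).tolist(),np.round(c["t"],4).tolist())
E
```

```text
pics
{'time_s': 0.0, 'q': [-1.225, 0.399, 0.045, 1.538, -0.019, 1.207, -0.051], 'qvel': [0.001, 0.001, 0.003, -0.002, 0.001, -0.001, -0.0], 'joint_torque': [-0.001, -47.512, 1.364, -25.423, 0.011, 0.009, 0.0], 'position': [0.279, 0.586, 0.23], 'ee_rot': [-1.389, -0.875, 0.877], 'ft_force': [-1.057, 0.316, -0.236], 'moment': [-0.003, 0.015, -0.029], 'grip_width': 1.002} 0.0187
top 43.28001303067454 324.81302837235523 199.46493493385486 [[0.0193, -0.9996, 0.0208], [-0.9959, -0.0211, -0.0877], [0.0881, -0.019, -0.9959]] [0.0175, 0.6362, 1.0934]
side 55.29126012360532 322.6249527570239 197.60667448580608 [[0.7607, -0.649, -0.0053], [-0.3729, -0.4303, -0.8221], [0.5313, 0.6274, -0.5694]] [-0.4252, 0.3498, 0.7607]
```

View pics/top0.png

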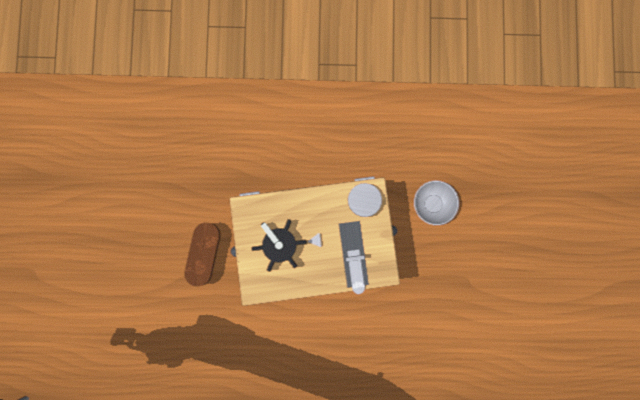

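View pics/side0.png

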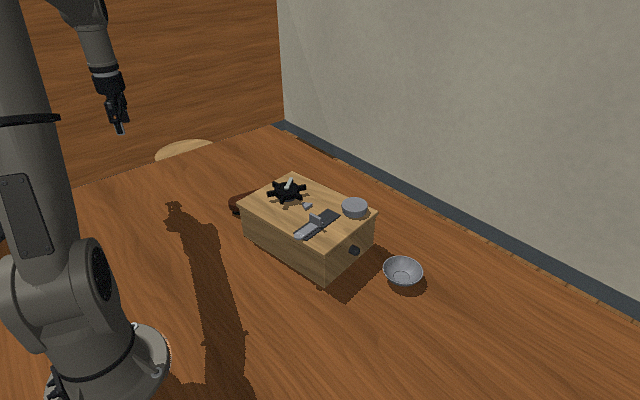

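```bash
python3 - <<'E'
from plant import robot
import numpy as np
from scipy.spatial.transform import Rotation as R
print(np.round(R.from_rotvec(robot.get_state()["ee_rot"]).as_matrix(),3))
E
```

```text
[[ 0.43  -0.001 -0.903]
 [ 0.903 -0.002  0.43 ]
 [-0.002 -1.    -0.   ]]
```

```bash
cat > h.py <<'E'
import numpy as np,cv2
def ray(c,u,v,z):
    f=200/np.tan(np.radians(c["fovy"])/2)
    R=np.array(c["R"]);t=np.array(c["t"]);o=-R.T@t
    d=R.T@np.array([(u-c["cx"])/f,(v-c["cy"])/f,1]);return o+d*(z-o[2])/d[2]
def proj(c,X):
    f=200/np.tan(np.radians(c["fovy"])/2);p=np.array(c["R"])@X+c["t"];return p[:2]/p[2]*f+[c["cx"],c["cy"]]
E
python3 - <<'E'
import cv2,numpy as np
from h import *
c=dict(np.load("pics/top0.npz"));im=c["frame"];
cv2.imwrite("pics/crop0.png",cv2.resize(im[165:320,170:480,::-1],None,fx=2.5,fy=2.5,interpolation=cv2.INTER_CUBIC))
hsv=cv2.cvtColor(im,cv2.COLOR_RGB2HSV)
# black wheel
m=((hsv[...,2]<60)).astype(np.uint8);m[:,:225]=0;m[:,330:]=0;m[:205]=0;m[290:]=0
n,l,s,ce=cv2.connectedComponentsWithStats(m);print(s[s[:,4]>15],ce[s[:,4]>15])
# lid
y,x=np.mgrid[:400,:640]
m=((hsv[...,2]>165)&(hsv[...,0]>12)&(hsv[...,0]<28)&(hsv[...,1]>60)&(x>200)&(x<420)&(y>160)&(y<315)).astype(np.uint8)
m=cv2.morphologyEx(m,cv2.MORPH_CLOSE,np.ones((5,5)))
cn=max(cv2.findContours(m,0,1)[0],key=cv2.contourArea);r=cv2.minAreaRect(cn);print(r)
P=[]
for p in cv2.boxPoints(r):
    X=ray(c,*p,.12);P.append(X);print(p,np.round(X,4))
P=np.array(P)[:,:2];print("cen",P.mean(0),[(np.linalg.norm(P[i]-P[i-1]),np.degrees(np.arctan2(*(P[i]-P[i-1])[::-1]))) for i in range(4)])
E
```

```text
[[     0      0    640    400 255583]
 [   270    221     36     46    306]
 [   264    236     10     11     32]
 [   253    246     12      4     24]] [[319.561571   199.4245431 ]
 [286.4379085  243.93137255]
 [268.59375    242.        ]
 [258.29166667 247.54166667]]
((310.0, 237.49996948242188), (217.99996948242188, 152.99996948242188), -0.0)
[201.00002 313.99994] [0.3935 0.2742 0.12  ]
[201.00002 160.99998] [0.7011 0.2867 0.12  ]
[419. 161.] [ 0.7113 -0.1605  0.12  ]
[419.      313.99994] [ 0.4007 -0.1614  0.12  ]
cen [0.55166088 0.05974904] [(np.float64(0.4356384531869631), np.float64(90.94635632753051)), (np.float64(0.3078047835810144), np.float64(2.3366998392834337)), (np.float64(0.4473447340297415), np.float64(-88.69442430798937)), (np.float64(0.3105475968269704), np.float64(-179.83391649184986))]
```

View pics/crop0.png

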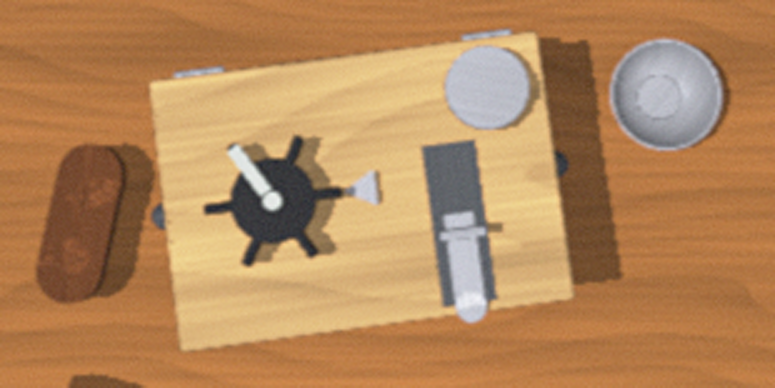

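```bash
python3 - <<'E'
from h import *
c=dict(np.load("pics/top0.npz"))
g=lambda u,v,z: ray(c,u/2.5+170-.3,v/2.5+165-.3,z)[:2]
P=np.array([g(150,82,.12),g(538,33,.12),g(573,297,.12),g(182,350,.12)])
print(P,"cen",P.mean(0))
for i in range(4):
    d=P[i]-P[i-1];print(np.linalg.norm(d),np.degrees(np.arctan2(d[1],d[0])))
w=g(273.5,201,.146);print("wheel",w)
for n,p,z in(("L",(206,209),.146),("R",(342,193),.146),("fl",(248,264),.146),("br",(298,138),.146),("fr",(314,253),.146),("ridge",(232,148),.15),("tabTop",(464,232),.152),("tabL",(440,237),.152),("tabR",(487,228),.152),("tin",(487,87),.142)):
    q=g(*p,z);d=q-w;print(n,q,np.linalg.norm(d),np.degrees(np.arctan2(d[1],d[0])))
# side check
s=dict(np.load("pics/side0.npz"));print(proj(s,np.r_[w,.15]))
cv2.imwrite("pics/scrop0.png",cv2.resize(s["frame"][165:290,225:385,::-1],None,fx=5,fy=4.5,interpolation=cv2.INTER_CUBIC))
E
```

```text
[[ 0.62746745  0.22562284]
 [ 0.67460517 -0.0903203 ]
 [ 0.46060847 -0.1205298 ]
 [ 0.41316791  0.19246229]] cen [0.54396225 0.05180876]
0.2168499751841126 8.796142176307585
0.3194401820833408 -81.514244832646
0.21611848754089333 -171.9647618972873
0.3165669815704658 98.61878126653967
wheel [0.53315815 0.12094607]
L [0.5258727  0.17375418] 0.05330830062310316 97.85498507864442
R [0.54048314 0.06717403] 0.05426865539635905 -82.24274532346816
fl [0.48360597 0.1395562 ] 0.05293161761747052 159.4155084842597
br [0.58316985 0.10294756] 0.053151824519767486 -19.7930864312585
fr [0.49311403 0.08808921] 0.0517986961544136 -140.6305604287714
ridge [0.57406206 0.15439496] 0.05283898008140416 39.27435378696993
tabTop [ 0.51187075 -0.02914252] 0.15159069334027533 -98.07254513466948
tabL [ 0.50762627 -0.01037895] 0.13378392302415582 -101.00205172133715
tabR [ 0.51532716 -0.04715802] 0.16904712095487578 -96.05479026898008
tin [ 0.62721874 -0.0467604 ] 0.19228326160900178 -60.7134834936882
[286.10242356 188.60499549]
```

View pics/scrop0.png

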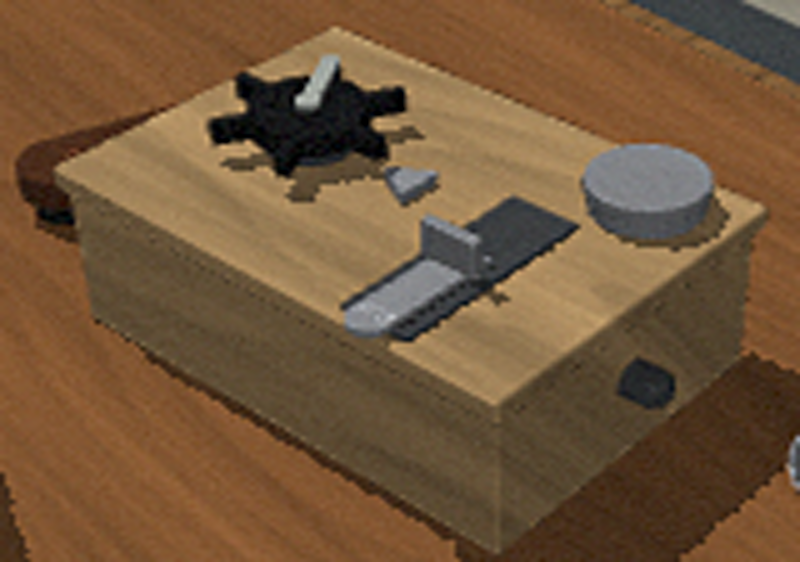

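step_arm(
  increments=[
    [[-2,0,-2.3,0,0.09,0,1],[-4,0,-4.6,0,0.18,0,1],[-6,0,-7,0,0.28,0,1],[-8.5,0,-9.4,0,0.37,0,1],[-11,0,-12,0,0.47,0,1],[-13,0,-14.4,0,0.56,0,1],[-15,0,-17,0,0.66,0,1],[-17,0,-19,0,0.75,0,1]],
  ],
)

```text
time_s: 0.77
position: [0.3791, 0.3491, 0.2311]
ee_rot: [-1.552, -0.29, 0.29]
ft_force: [-0.9, -0.7, 0.3]
grip_width: 0.003
```

```bash
cat > go.py <<'E'
import sys,numpy as np
from plant import robot
from scipy.spatial.transform import Rotation as R
x,y,z,yaw=map(float,sys.argv[1:5]);s=robot.get_state();M=R.from_rotvec(s["ee_rot"]).as_matrix()
a=np.radians(yaw);T=np.array([[np.cos(a),0,-np.sin(a)],[np.sin(a),0,np.cos(a)],[0,-1,0]])
print(s["time_s"],"pos",np.round(s["position"],4),"yaw",np.degrees(np.arctan2(M[1,0],M[0,0])).round(2),"ft",np.round(s["ft_force"],2))
print("cm",np.round(100*M.T@(np.array([x,y,z])-s["position"]),2),"rot",np.round(R.from_matrix(M.T@T).as_rotvec(),3))
E
python3 go.py 0.4726 0.1193 0.20 -21.8
```

```text
0.7667 pos [0.3791 0.3491 0.2311] yaw 21.19 ft [-0.91 -0.66  0.27]
cm [  0.41   3.12 -24.8 ] rot [0.001 0.75  0.   ]
```

step_arm(
  increments=[
    [[0,0.3,-3.5,0,0.11,0,1],[0,0.8,-7,0,0.22,0,1],[0.1,1.2,-10.5,0,0.33,0,1],[0.2,1.6,-14,0,0.44,0,1],[0.3,2,-17.5,0,0.55,0,1],[0.3,2.5,-21,0,0.65,0,1],[0.4,2.8,-24,0,0.75,0,1],[0.4,3.1,-24.8,0,0.75,0,1]],
  ],
)

```text
time_s: 1.43
position: [0.4742, 0.1165, 0.2002]
ee_rot: [-1.552, 0.301, -0.303]
ft_force: [-0.3, -0.4, -0.0]
grip_width: -0.002
```

```bash
python3 go.py 0.4726 0.1193 0.136 -21.8; python3 - <<'E'
from plant import robot
import cv2,numpy as np
from h import *
c=robot.camera("side");p=proj(c,robot.get_state()["position"]);print(p)
cv2.imwrite("pics/s1.png",cv2.resize(c["frame"][110:270,200:400,::-1],None,fx=4,fy=3.75,interpolation=cv2.INTER_CUBIC))
E
```

```text
1.4333 pos [0.4742 0.1165 0.2002] yaw -22.03 ft [-0.29 -0.41 -0.02]
cm [-0.26  6.41  0.21] rot [ 0.002 -0.004  0.002]
[266.79780407 181.38077573]
```

View pics/s1.png

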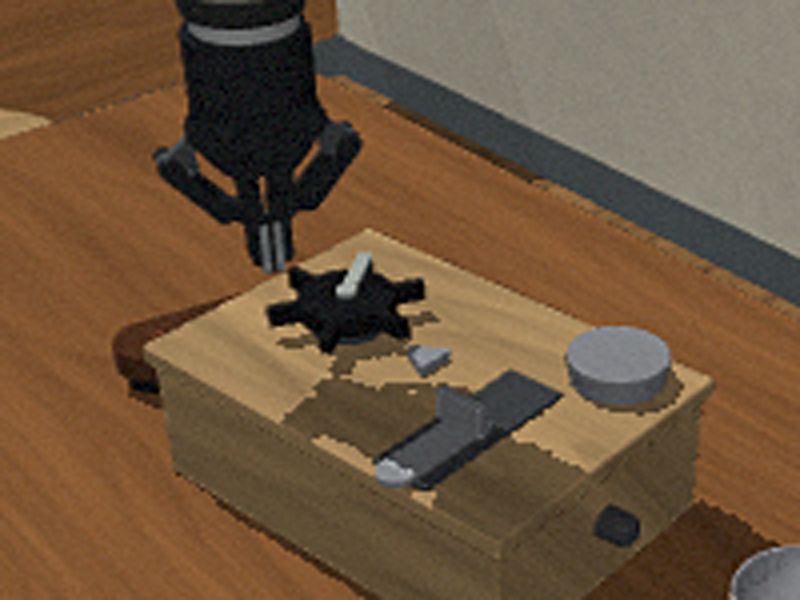

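step_arm(
  increments=[
    [[0,1.5,0.2,0,0,0,1],[0,3,0.2,0,0,0,1],[0,4,0.2,0,0,0,1],[0,5,0.2,0,0,0,1],[0,6,0.2,0,0,0,1],[0,6.5,0.2,0,0,0,1],[0,6.5,0.2,0,0,0,1],[0,6.5,0.2,0,0,0,1]],
  ],
)

```text
time_s: 2.15
position: [0.4736, 0.1244, 0.1353]
ee_rot: [-1.551, 0.293, -0.293]
ft_force: [-0.4, -0.3, 0.5]
grip_width: -0.003
```

```bash
python3 go.py 0.4749 0.1184 0.134 -21.8; python3 - <<'E'
from plant import robot
import cv2,numpy as np
from h import *
a=[]
for n in("side","top"):
    c=robot.camera(n);f=c["frame"][140:240,220:345] if n=="side" else c["frame"][205:305,215:340]
    a.append(cv2.resize(f[...,::-1],(500,400),interpolation=cv2.INTER_CUBIC)[:,:400])
cv2.imwrite("pics/s2.png",np.hstack(a))
E
```

```text
2.15 pos [0.4736 0.1244 0.1353] yaw -21.41 ft [-0.42 -0.28  0.52]
cm [ 0.34  0.13 -0.51] rot [ 0.     0.007 -0.   ]
```

View pics/s2.png

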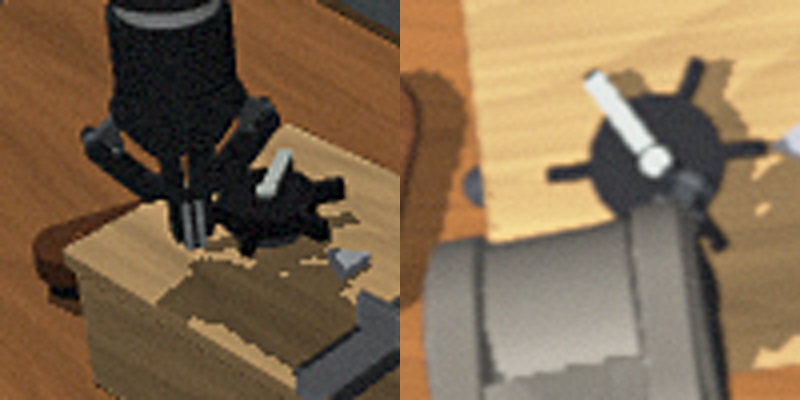

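step_arm(
  increments=[
    [[0.2,0,0.3,0,0,0,1],[0.4,0,0.7,0,0,0,1],[0.4,0,1.1,0,0,0,1],[0.4,0,1.5,0,0,0,1],[0.4,0,1.9,0,0,0,1],[0.4,0,2.3,0,0,0,1],[0.4,0,2.7,0,0,0,1],[0.4,0,3.0,0,0,0,1]],
  ],
)

```text
time_s: 2.92
position: [0.4884, 0.1518, 0.1352]
ee_rot: [-1.55, 0.293, -0.293]
ft_force: [-0.5, 0.1, 0.3]
grip_width: -0.003
```

```bash
cat > look.py <<'E'
import sys
from plant import robot
import cv2,numpy as np
from h import *
a=[]
for n in("side","top"):
    c=robot.camera(n);f=c["frame"][140:240,220:345] if n=="side" else c["frame"][205:305,215:340]
    a.append(cv2.resize(f[...,::-1],(500,400),interpolation=cv2.INTER_CUBIC)[:,:400])
cv2.imwrite(sys.argv[1],np.hstack(a))
E
python3 look.py pics/s3.png;python3 go.py 0.4749 0.1184 0.134 -21.8
```

```text
3.0167 pos [0.4884 0.152  0.1352] yaw -21.35 ft [-0.42 -0.96  0.22]
cm [-0.04  0.12 -3.62] rot [-0.001  0.008 -0.   ]
```

View pics/s3.png

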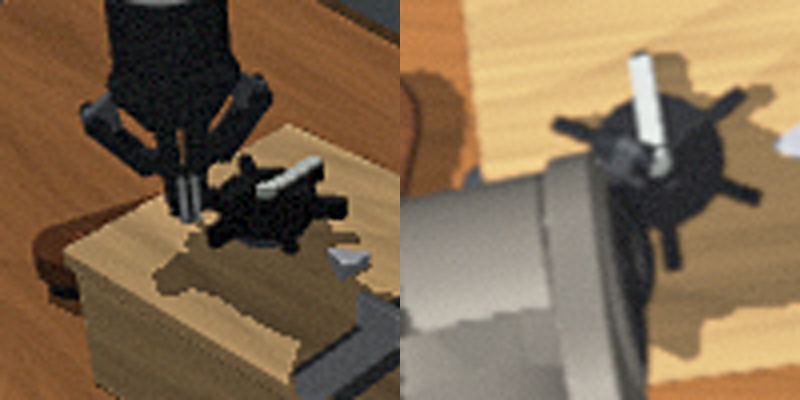

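step_arm(
  increments=[
    [[0,0,0.1,0,0,0,1],[0,0,0.2,0,0,0,1],[0,0,0.3,0,0,0,1],[0,0,0.4,0,0,0,1],[0,0,0.4,0,0,0,1],[0,0,0.4,0,0,0,1],[0,0,0.4,0,0,0,1],[0,0,0.4,0,0,0,1]],
  ],
)

```text
time_s: 3.68
position: [0.4897, 0.1544, 0.1353]
ee_rot: [-1.551, 0.293, -0.293]
ft_force: [0.2, 0.3, 0.2]
grip_width: -0.0
```

```bash
python3 look.py pics/s4.png;python3 go.py 0.4749 0.1184 0.134 -21.8
```

```text
3.7833 pos [0.4897 0.1544 0.1353] yaw -21.43 ft [0.99 1.15 0.32]
cm [-0.06  0.13 -3.9 ] rot [-0.     0.006 -0.   ]
```

View pics/s4.png

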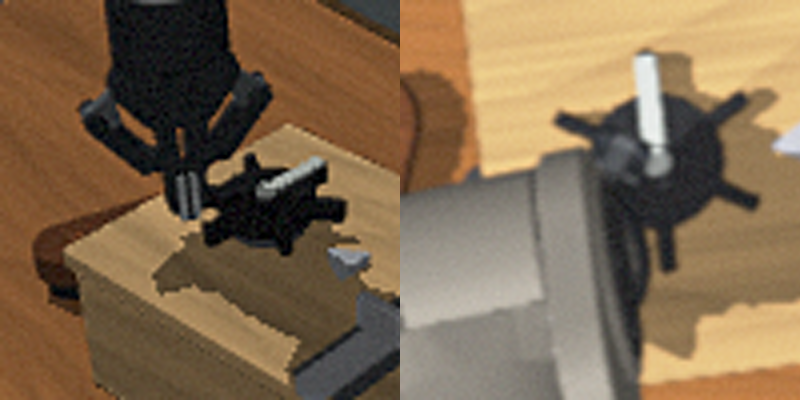

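step_arm(
  increments=[
    [[0,0,0.2,0,0,0,1],[0,0,0.3,0,0,0,1],[0,0,0.4,0,0,0,1],[0,0,0.5,0,0,0,1],[0,0,0.6,0,0,0,1],[0,0,0.6,0,0,0,1],[0,0,0.6,0,0,0,1],[0,0,0.6,0,0,0,1]],
  ],
)

```text
time_s: 4.45
position: [0.4919, 0.16, 0.1353]
ee_rot: [-1.551, 0.293, -0.293]
ft_force: [-0.1, -0.3, 0.6]
grip_width: 0.001
```

```bash
python3 look.py pics/s5.png;python3 go.py 0.4749 0.1184 0.134 -21.8
```

```text
4.55 pos [0.4919 0.16   0.1353] yaw -21.43 ft [ 0.06 -0.74  0.26]
cm [-0.06  0.13 -4.49] rot [-0.     0.006 -0.   ]
```

View pics/s5.png

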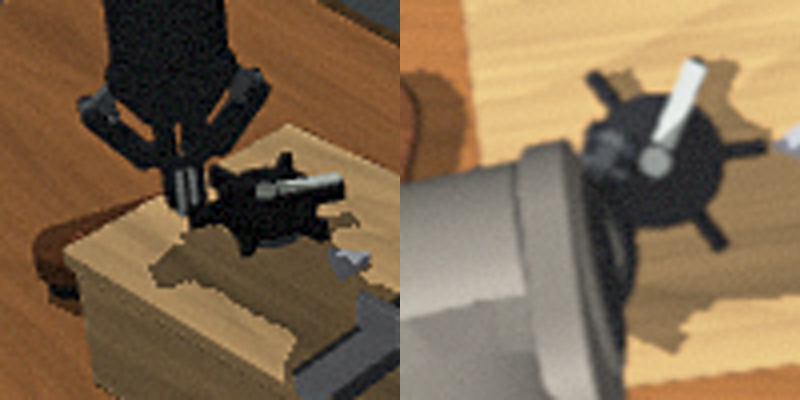

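step_arm(
  increments=[
    [[-1.4,0,0,0,0,0,1],[-2.8,0,0,0,0,0,1],[-3,0,0,0,0,0,1],[-3,0,-1,0,0,0,1],[-3,0,-2.5,0,0,0,1],[-3,0,-4,0,0,0,1],[-3,0,-4.4,0,0,0,1],[-3,0,-4.4,0,0,0,1]],
  ],
)

```text
time_s: 5.22
position: [0.4476, 0.1273, 0.1354]
ee_rot: [-1.55, 0.297, -0.297]
ft_force: [-1.0, 0.2, -0.6]
grip_width: -0.0
```

step_arm(
  increments=[
    [[0,0,0,0,0,0,1],[0.8,0,0,0,0,0,1],[1.6,0,0,0,0,0,1],[2.4,0,0,0,0,0,1],[3,0,0,0,0,0,1],[3,0,0,0,0,0,1],[3,0,0,0,0,0,1],[3,0,0,0,0,0,1]],
  ],
)

```text
time_s: 5.88
position: [0.4756, 0.1191, 0.1351]
ee_rot: [-1.551, 0.294, -0.293]
ft_force: [-0.6, -0.3, 0.0]
grip_width: -0.001
```

```bash
python3 look.py pics/s6.png;python3 go.py 0.4749 0.1184 0.134 -21.8
```

```text
5.9833 pos [0.4755 0.1192 0.1352] yaw -21.4 ft [-1.05  0.14  0.08]
cm [-0.02  0.12 -0.1 ] rot [ 0.     0.007 -0.   ]
```

View pics/s6.png

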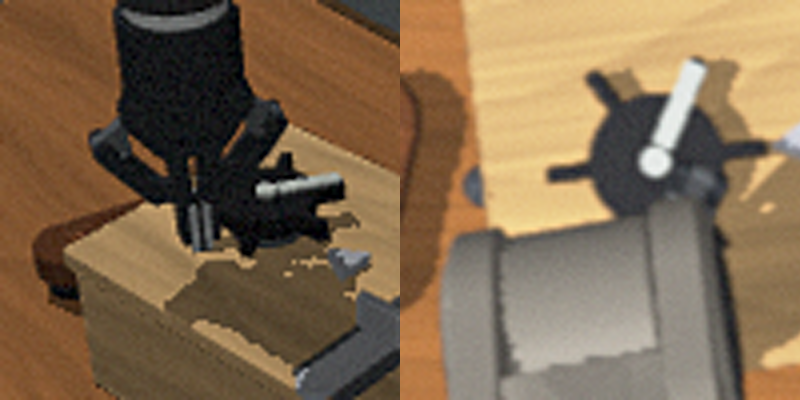

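step_arm(
  increments=[
    [[0,0,0.4,0,0,0,1],[0,0,0.8,0,0,0,1],[0,0,1.2,0,0,0,1],[0,0,1.7,0,0,0,1],[0,0,2.2,0,0,0,1],[0,0,2.7,0,0,0,1],[0,0,3.2,0,0,0,1],[0,0,3.6,0,0,0,1]],
  ],
)

```text
time_s: 6.65
position: [0.4894, 0.1537, 0.1353]
ee_rot: [-1.55, 0.293, -0.293]
ft_force: [1.1, 0.1, -0.1]
grip_width: 0.003
```

step_arm(
  increments=[
    [[0,0,0.1,0,0,0,1],[0,0,0.2,0,0,0,1],[0,0,0.3,0,0,0,1],[0,0,0.4,0,0,0,1],[0,0,0.5,0,0,0,1],[0,0,0.6,0,0,0,1],[0,0,0.7,0,0,0,1],[0,0,0.7,0,0,0,1]],
  ],
)

```text
time_s: 7.32
position: [0.4916, 0.1593, 0.1354]
ee_rot: [-1.551, 0.293, -0.293]
ft_force: [-0.1, -0.1, 0.2]
grip_width: -0.005
```

```bash
python3 look.py pics/s7.png;python3 go.py 0.4749 0.1184 0.134 -21.8
```

```text
7.4167 pos [0.4915 0.1591 0.1353] yaw -21.42 ft [-0.27  0.44  0.33]
cm [-0.06  0.13 -4.4 ] rot [-0.     0.007  0.   ]
```

View pics/s7.png

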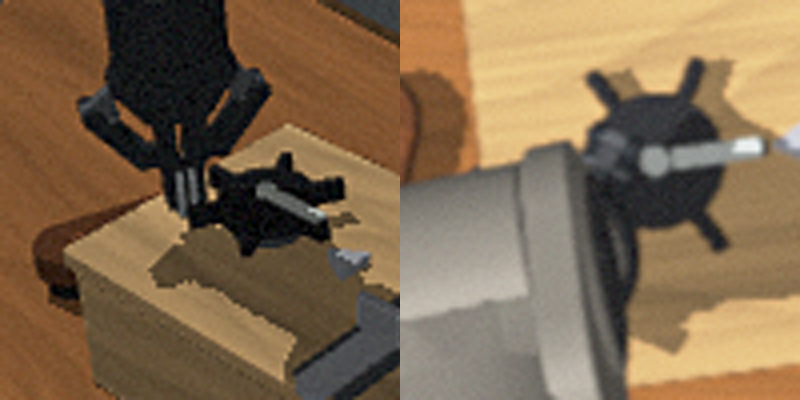

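step_arm(
  increments=[
    [[-1.5,0,0,0,0,0,1],[-3,0,0,0,0,0,1],[-4,0,0,0,0,0,1],[-4,-1.5,0,0,0,0,1],[-4,-3,0,0,0,0,1],[-4,-5,0,0,0,0,1],[-4,-6.5,0,0,0,0,1],[-4,-6.5,0,0,0,0,1]],
  ],
)

```text
time_s: 8.08
position: [0.4564, 0.1745, 0.2033]
ee_rot: [-1.546, 0.289, -0.297]
ft_force: [0.7, 0.1, 0.8]
grip_width: -0.004
```

```bash
python3 go.py 0.4744 -0.034 0.20 8.2
```

```text
8.0833 pos [0.4564 0.1745 0.2033] yaw -21.42 ft [0.69 0.12 0.76]
cm [  9.3    0.27 -18.76] rot [-0.004 -0.517  0.005]
```

step_arm(
  increments=[
    [[1,0,-2.5,0,-0.08,0,1],[2.5,0,-5,0,-0.16,0,1],[4,0,-8,0,-0.24,0,1],[5.5,0,-11,0,-0.32,0,1],[7,0,-14,0,-0.4,0,1],[8.3,0,-17,0,-0.48,0,1],[9.3,0,-18.8,0,-0.52,0,1],[9.3,0,-18.8,0,-0.52,0,1]],
  ],
)

```text
time_s: 8.75
position: [0.4717, -0.0409, 0.2]
ee_rot: [-1.57, -0.109, 0.109]
ft_force: [-1.0, 0.2, -0.1]
grip_width: 0.001
```

```bash
python3 - <<'E'
from plant import robot
import cv2,numpy as np
from h import *
c=robot.camera("top");np.savez("pics/top8.npz",**c);f=c["frame"][205:305,215:415]
a=cv2.resize(f[...,::-1],(800,400),interpolation=cv2.INTER_CUBIC)
cv2.imwrite("pics/s8.png",a)
E
python3 go.py 0.4744 -0.034 0.138 8.2
```

```text
8.8 pos [ 0.4717 -0.0379  0.1998] yaw 8.04 ft [0.5  1.02 0.54]
cm [0.32 6.18 0.35] rot [ 0.    -0.003 -0.   ]
```

View pics/s8.png

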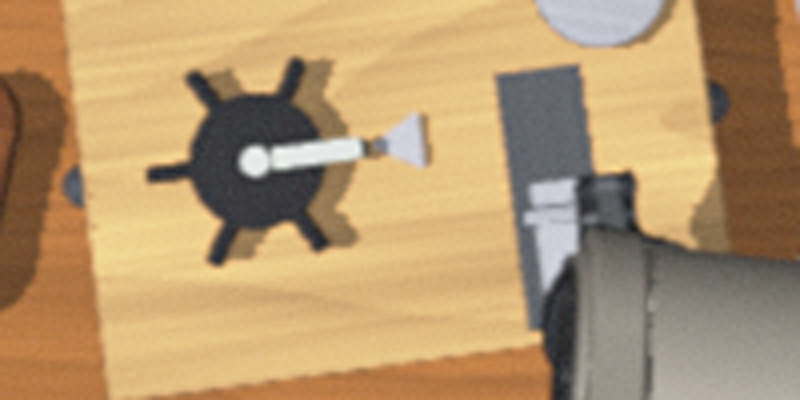

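step_arm(
  increments=[
    [[0,1.5,0.3,0,0,0,1],[0,3,0.3,0,0,0,1],[0,4,0.3,0,0,0,1],[0,5,0.3,0,0,0,1],[0,6,0.3,0,0,0,1],[0,6.2,0.3,0,0,0,1],[0,6.2,0.3,0,0,0,1],[0,6.2,0.3,0,0,0,1]],
  ],
)

```text
time_s: 9.47
position: [0.4721, -0.0323, 0.1385]
ee_rot: [-1.568, -0.115, 0.114]
ft_force: [1.0, 0.5, 0.3]
grip_width: -0.003
```

```bash
python3 - <<'E'
from plant import robot
import cv2,numpy as np
c=robot.camera("side");f=c["frame"][140:260,240:400]
cv2.imwrite("pics/s9.png",cv2.resize(f[...,::-1],(800,600),interpolation=cv2.INTER_CUBIC))
E
python3 go.py 0.4744 -0.034 0.138 8.2
```

```text
9.5167 pos [ 0.4723 -0.0323  0.1388] yaw 8.36 ft [ 0.59 -0.3   0.42]
cm [ 0.18  0.08 -0.2 ] rot [-0.     0.003  0.001]
```

View pics/s9.png

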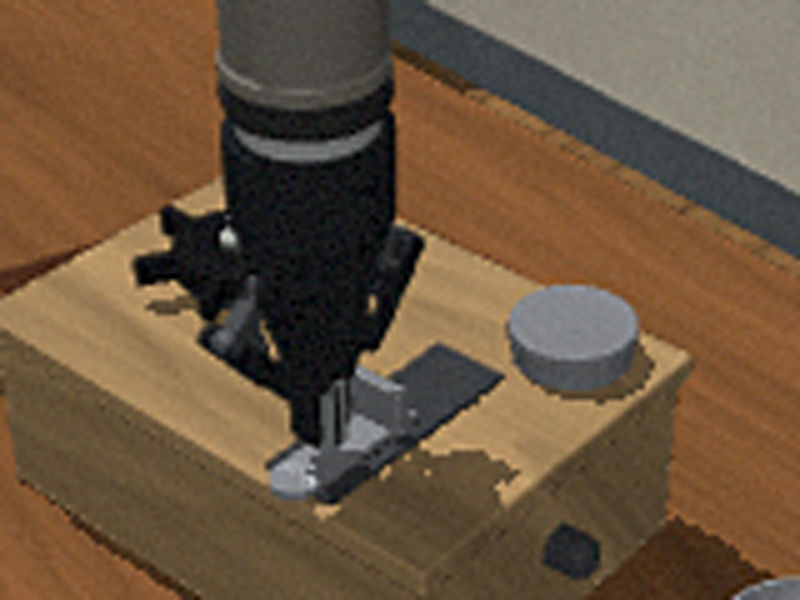

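step_arm(
  increments=[
    [[0.6,0,0,0,0,0,1],[1.2,0,0,0,0,0,1],[1.8,0,0,0,0,0,1],[2.4,0,0,0,0,0,1],[3.0,0,0,0,0,0,1],[3.6,0,0,0,0,0,1],[4.2,0,0,0,0,0,1],[4.8,0,0,0,0,0,1]],
  ],
)

```text
time_s: 10.18
position: [0.5196, -0.0252, 0.1382]
ee_rot: [-1.568, -0.114, 0.115]
ft_force: [-2.7, 0.8, 0.6]
grip_width: -0.003
```

step_arm(
  increments=[
    [[0.2,0,0,0,0,0,1],[0.4,0,0,0,0,0,1],[0.6,0,0,0,0,0,1],[0.8,0,0,0,0,0,1],[1.0,0,0,0,0,0,1],[1.2,0,0,0,0,0,1],[1.3,0,0,0,0,0,1],[1.3,0,0,0,0,0,1]],
  ],
)

```text
time_s: 10.85
position: [0.5324, -0.0233, 0.1382]
ee_rot: [-1.568, -0.115, 0.115]
ft_force: [-1.2, 0.0, -0.7]
grip_width: 0.004
```

```bash
cat > look2.py <<'E'
import sys
from plant import robot
import cv2,numpy as np
a=[]
c=robot.camera("side");a.append(cv2.resize(c["frame"][140:260,240:400][...,::-1],(400,300),interpolation=cv2.INTER_CUBIC))
c=robot.camera("top");a.append(cv2.resize(c["frame"][175:310,225:405][...,::-1],(400,300),interpolation=cv2.INTER_CUBIC))
cv2.imwrite(sys.argv[1],np.hstack(a))
E
python3 look2.py pics/s10.png
python3 go.py 0.4744 -0.034 0.138 8.2
```

```text
10.95 pos [ 0.5324 -0.0234  0.1383] yaw 8.37 ft [-1.07  0.03 -0.5 ]
cm [-5.89  0.03 -0.21] rot [0.    0.003 0.001]
```

View pics/s10.png

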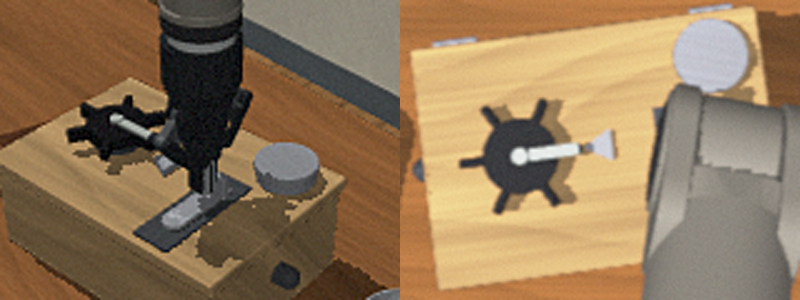

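step_arm(
  increments=[
    [[0.1,0,0,0,0,0,1],[0.2,0,0,0,0,0,1],[0.3,0,0,0,0,0,1],[0.4,0,0,0,0,0,1],[0.5,0,0,0,0,0,1],[0.5,0,0,0,0,0,1],[0.5,0,0,0,0,0,1],[0.5,0,0,0,0,0,1]],
  ],
)

```text
time_s: 11.62
position: [0.5374, -0.0227, 0.1383]
ee_rot: [-1.568, -0.115, 0.114]
ft_force: [-1.1, -0.6, -1.4]
grip_width: -0.002
```

step_arm(
  increments=[
    [[0.1,0,0,0,0,0,1],[0.1,0,0,0,0,0,1],[0.2,0,0,0,0,0,1],[0.2,0,0,0,0,0,1],[0.3,0,0,0,0,0,1],[0.3,0,0,0,0,0,1],[0.3,0,0,0,0,0,1],[0.3,0,0,0,0,0,1]],
  ],
)

```text
time_s: 12.28
position: [0.5394, -0.0224, 0.1382]
ee_rot: [-1.567, -0.114, 0.116]
ft_force: [-5.0, 0.8, 2.3]
grip_width: 0.002
```

```bash
python3 look2.py pics/s11.png
python3 go.py 0.4744 -0.034 0.138 8.2
```

```text
12.3833 pos [ 0.5395 -0.0224  0.1382] yaw 8.36 ft [-4.9  -0.15  2.43]
cm [-6.61  0.03 -0.21] rot [-0.     0.003 -0.001]
```

View pics/s11.png

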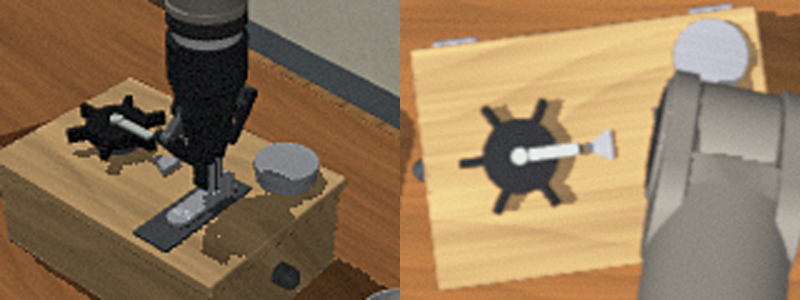

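step_arm(
  increments=[
    [[-1,0,0,0,0,0,1],[-2,0,0,0,0,0,1],[-3,0,0,0,0,0,1],[-4,-1.5,0,0,0,0,1],[-4.5,-4,0,0,0,0,1],[-5,-7,0,0,0,0,1],[-5.5,-9,0,0,0,0,1],[-6,-10,0,0,0,0,1]],
  ],
)

```text
time_s: 13.05
position: [0.4816, -0.0314, 0.241]
ee_rot: [-1.567, -0.119, 0.11]
ft_force: [-0.2, 0.1, 0.0]
grip_width: -0.0
```

step_arm(
  increments=[
    [[0,0,3,0,0,0,1],[0,0,6,0,0,0,1],[0,0,10,0,0,0,1],[0,0,14,0,0,0,1],[0,0,18,0,0,0,1],[0,0,22,0,0,0,1],[0,0,25,0,0,0,1],[0,0,25,0,0,0,1]],
  ],
)

```text
time_s: 13.72
position: [0.4415, 0.224, 0.2375]
ee_rot: [-1.564, -0.123, 0.124]
ft_force: [0.3, 0.5, -0.2]
grip_width: 0.004
```

```bash
python3 - <<'E'
from plant import robot
import cv2,numpy as np
c=robot.camera("top");np.savez("pics/top9.npz",**c)
cv2.imwrite("pics/s12.png",cv2.resize(c["frame"][165:320,170:480][...,::-1],None,fx=2.5,fy=2.5,interpolation=cv2.INTER_CUBIC))
E
python3 go.py 0.4744 -0.034 0.138 8.2
```

```text
13.7667 pos [0.4425 0.2199 0.2374] yaw 8.8 ft [-0.1  -0.56  0.52]
cm [ -0.73   9.93 -25.58] rot [-0.     0.01  -0.001]
```

View pics/s12.png

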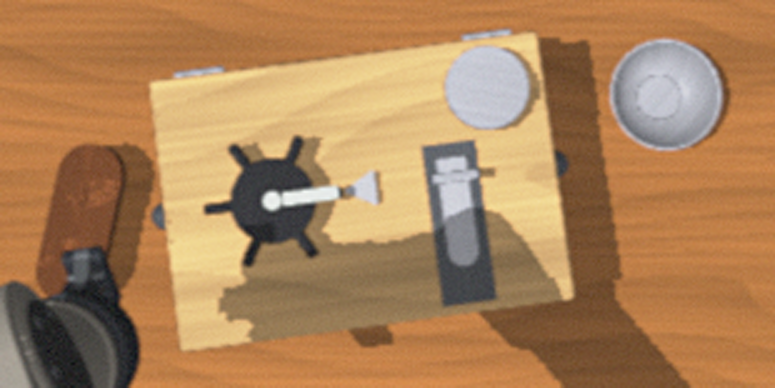

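```bash
python3 - <<'E'
from h import *
c=dict(np.load("pics/top9.npz"))
g=lambda u,v,z: ray(c,u/2.5+170-.3,v/2.5+165-.3,z)[:2]
print(np.linalg.norm(g(456,177,.152)-g(464,233,.152)))
w=g(272.5,201,.151);d=g(340,193,.151)-w;e=g(378,188,.128)-g(273.5,201,.146);t=g(206,209,.146)-g(273.5,201,.146)
print([np.degrees(np.arctan2(x[1],x[0])) for x in(d,e,-t)])
E
```

```text
0.04419288558732541
[np.float64(-82.14485037557787), np.float64(-81.73719568835406), np.float64(-82.14501492135558)]
```

Bolt moved 44 mm of its 45, and the ridge is within 1° of the pointer. The box, tin, dish and brush are where they were, so I'm handing in.

```bash
python3 -c "
from plant import robot
print(robot.finish_job())"
```

```text
the job is handed in; nothing more can be done
None
```

The box should be unlocked. I flicked the wheel two clicks clockwise with the shut fingertips until the ridge faced the pointer, then backed off. After that I pushed the bolt tab back until the force rose to about 5 N at its stop, and moved the arm clear. I handed the job in at about 14 s; the hand-in gives no verdict.

- **Ridge:** in the last top picture it lay within about 0.5° of the pointer (limit about 9°), with nothing touching the wheel.
- **Bolt:** it measured about 44 mm back of its 45 mm (at least 40 needed).
- **Box, tin, brush and dish:** they looked unmoved by eye; I took no coordinates for them. The gripper covered part of the brush in that picture, at z about 0.24 m, well above it.

The first click needed about 8 mm more push than planned, which I made up in small steps. No check disagreed with another.

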